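# Back the mould press off by one turn

### The arm

A 7-joint arm with a two-finger parallel gripper is mounted at the origin on the work surface. World frame = base frame: x ahead of the robot, y to its left, z up, the work surface at z = 0. Lengths are in m, angles in degrees, forces in N, time in s.
With the tool pointing down it reaches from about 0.425 to 0.875 m from the base axis. Payload 4.7 kg.
Tool frame: the origin (TCP) lies on the centre line of the jaws, within the pads' length; the fingertips stand 8 mm ahead of it and the grasp point (between the pads) lies 11 mm behind it; z points along the fingers, x is the direction in which the jaws open and shut, and the axes are right-handed (so a half turn about z gives the same grasp; the last joint's range is limited). The gripper opens to 87 mm and grips with 3 to 60 N. Pads are 19 mm wide; open, the fingers measure 117 mm over their backs; the gripper's body (75 mm by 190 mm) begins 51 mm behind the grasp point.
Start: joints at [-71.27, 18.392, -4.016, 83.108, 1.295, 78.541, -3.26], TCP at [0.2, 0.618, 0.231] pointing down, gripper open.
Joint ranges: [-163.93, 163.93], [-17.29, 119.83], [-79.2, 71.16], [3.27, 140.29], [-89.18, 269.18], [5.43, 117.66], [-154.24, 154.24]. Speed limits (degrees/s): [147.25, 147.25, 180, 180, 180, 180, 180].

### API

Orientations are given as [roll, pitch, yaw] about the fixed x, y, z axes, in that order (R = Rz(yaw) Ry(pitch) Rx(roll)).
In Python, from cell import telemetry, read_camera, get_calibration, sign_off gives the robot as it stands. The module is installed in compiled form; this text tells all that it offers.
- The arm moves only by the tool carry_out, never from a script. Its arguments are lists of equal length, an entry for each row: "translation": the shift along the tool's x, y, z in cm, a list of three; "turn": the turn about the tool's z in rad; "gripper": the opening, from 0 (shut) to 1 (fully open). In form: {"translation": [[dx, dy, dz], ...], "turn": [turn, ...], "gripper": [gripper, ...]}. A call has 1 to 5 rows; each row is the pose to reach, as a shift and turn from the pose commanded when the call began, along the tool's axes at that moment; what a row does not reach only later rows make up. A row lasts 1/8 s, in which the tool goes at most 62.5 mm and 10.7 degrees, less where a joint would pass 70% of its speed; a pose out of reach is approached as far as the arm can. A call with a gripper value outside its range is refused whole. The fingers move at their own pace and stop on an object; "squeeze" is the grip in N (left out, the last holds). Time passes only in rows, so rows that repeat a pose let the fingers close. It gives the time, the measured TCP pose, the force and the opening at its end, in the units of the state.
- telemetry.get_obs(): the state, without advancing time (a new reading comes with each control period).
- read_camera(name): name is "scene" or "side" or "wrist"; returns the picture (480x640x3 uint8, red, green, blue); there is no depth.
- get_calibration(name): a dict with "fx", "fy", "cx", "cy" (pixels), "R" (3x3) and "t" (3): a world point X has camera coordinates R X + t. Camera axes: x right, y down, z forward; pixel columns grow to the right and rows downward; lengths in m; the calibration is good to about 2 mm. A picture is of the moment at which its call begins: read the wrist's pose just before it. get_calibration takes no time and is no camera call; for the wrist camera it gives the pose at the moment of the call.
- sign_off(): hands the job in, once; it reports no verdict.
The state is a dict: "time_s": time; "qpos": joint angles; "joint_velocities": joint speeds; "effort": joint torques, N m; "tool_pos": TCP position; "tool_rot": TCP orientation; "force": force on the tool from outside, world axes, zero at the start; "wrist_torque": the same for the moment, N m; "grip_width": finger opening in m.
Only numpy, scipy, OpenCV 4.12 (cv2) and the standard library are available. Lean on these libraries where they do the work, as an engineer would, in place of code of your own. Each camera call takes 0.05 s, during which the arm holds its last target.

### The job

The plaque in the bench press has cooled, so slacken the press: push the hand wheel round by its upright handle through exactly one full turn anticlockwise seen from above, so that the handle finishes where it started. Push the handle with the fingertips or the outside of the fingers, do not grip it; leave the loose things on the bench alone, and draw the hand clear at the end.

Things in the scene. Friction and masses are not known exactly. Their poses are not given: they have to be found in the camera images.
- press: Two-column bench screw press, bolted down. Origin under the middle of its grey base, which is 170 x 240 x 22 mm (240 along its y axis); z up. Steel columns 85 mm either side along y, a cross-head 215 mm long over them, column nuts up to 166 mm above the bench. A plaque mould sits on the bed.
- wheel_center (a point): On the vertical axis of the press's hand wheel, at mid-height of the rim, 200 to 206 mm above the bench, straight above the press origin. Aluminium wheel, level, three spokes; rim 149 mm outside diameter and 17 mm thick, its top 8.5 mm above this point; the nut on the axis reaches 12 mm above it. The wheel climbs 4 mm per anticlockwise turn with its screw.
- handle: The hand wheel's upright handle: a black plastic round grip standing on the rim at the outer end of one spoke, 66 mm from the wheel's axis. Origin on the handle's own axis at the bottom end of the grip; its z axis points up. The grip is 23 to 25 mm in diameter and 56 mm tall and turns freely on its own spindle.
- handle_mid (a point): The middle of that grip, on its axis, 28 mm above its bottom end and 41.5 mm above wheel_center. 66 mm from the wheel's axis.
- wheel (a joint): Turn of the hand wheel in rad, growing anticlockwise seen from above (which raises the screw); starts anywhere from 0.1 to 1.6, a full turn adds 6.283. It turns stiffly (about 0.2 N m, some 3 to 4 N at the handle) and stays where it is left. Against the mould it stops at about 0; it can go to 14 the other way.
- platen_top (a point): A point near the front edge of the press's steel pressing plate, on its upper face, below the cross-head. The plate rises 4 mm for each anticlockwise turn of the wheel.
- jar_mid (a point): Middle of a closed glass jar with white cap, 64 mm diameter, 100 mm tall, standing loose on the bench beside the press. To be left alone.
- ejector_mid (a point): Middle of a steel knock-out plug, a spool 48 mm diameter and 52 mm tall, standing loose on the bench beside the press. To be left alone.
- wrench: Steel wrench 170 mm long lying loose on the bench in front of the press. To be left alone.
- scraper: Brass-bladed scraper with dark wooden handle, 180 mm long, lying loose on the bench in front of the press. To be left alone.

How it is judged (in metres and radians):
On the way, in this order (a step that is already met when the one before it is completed fails the run):
1. the fingers push the handle through the first half of the turn (distance of platen_top from where it was at the start of the episode between 0.001 and 0.002 m and contact force between the fingers and handle above 0.5 N), for 0.1 s.
2. the fingers push the handle on through the second half of the turn (distance of platen_top from where it was at the start of the episode between 0.0024 and 0.0038 m and contact force between the fingers and handle above 0.5 N), for 0.1 s.
At the end, for the whole second after the job is handed in: The wheel has made one turn anticlockwise and is at rest: the handle is within 17 mm along its circle (about 15 degrees either way) of where it started, and the pressing plate is 4 mm (3.5 to 4.5) higher than at the start (distance of handle from where it was at the start of the episode below 0.0175 m and distance of platen_top from where it was at the start of the episode between 0.0035 and 0.0045 m and value of joint wheel above 5.9 rad and velocity of joint wheel between -0.05 and 0.05 rad/s); the robot touches nothing.
It fails at once if the wheel is driven more than a fifth of a turn past one turn (distance of platen_top from where it was at the start of the episode above 0.0048 m).
It fails at once if the handle is gripped or wrenched (fingers bear on it with more than 35 N) (contact force between the fingers and handle above 35 N).
It fails at once if a loose thing on the bench is lifted, knocked over or shifted by more than 20 mm (distance of any of jar_mid, ejector_mid, wrench, scraper from where it was at the start of the episode above 0.02 m).
It also fails if it takes over 58 s, if anything falls off the work surface, if the arm or the gripper's body presses on something with over 40 N, if the wrist force passes 120 N, or if a joint passes its speed limit or range.

## Working session

There is one attempt and no reset: what is moved stays moved. The work goes in short steps, Python scripts to look and compute and a tool call to move; the robot and the scene stay as the last step left them, time stands still between calls to the robot, and variables do not carry over. Pictures are saved under pics/ and viewed, and the job is handed in when it is done.

Besides the shell and the picture viewer there is one more tool, called after "Call:" as name([rows], argument=value, ...), one row to a line, values as JSON. carry_out: Moves the arm, as the interface text tells. Its arguments: {"type":"object","properties":{"translation":{"type":"array","items":{"type":"array","items":{"type":"number"}}},"turn":{"type":"array","items":{"type":"number"}},"gripper":{"type":"array","items":{"type":"number"}},"squeeze":{"type":"number"}},"required":["translation","turn","gripper"]}

```bash
mkdir -p pics
python3 - <<'E'
from cell import telemetry, read_camera, get_calibration
import cv2
o=telemetry.get_obs()
for k in o: print(k,o[k])
for n in ["scene","side","wrist"]:
    c=get_calibration(n); im=read_camera(n)
    cv2.imwrite(f"pics/{n}0.png",im[:,:,::-1]); print(n,c)
E
```

```text
time_s 0.0
qpos [-71.26811618  18.43952071  -4.01676015  83.17567998   1.29637879
  78.54138719  -3.26076615]
joint_velocities [-0.00152044 -0.07754733  0.00729122  0.06421489  0.02432321  0.04158976
 -0.08860423]
effort [-1.10309054e-03 -4.91293752e+01 -4.04074648e-01 -3.12528706e+01
 -6.37110136e-02  4.33849054e-02  1.86308657e-04]
tool_pos [0.19991561 0.61791576 0.22944964]
tool_rot [1.79993207e+02 1.11259633e-01 7.20785515e+01]
force [-0.26932884  0.55337701 -0.44170277]
wrist_torque [ 0.02267904 -0.03056879 -0.02600929]
grip_width 0.08715312449005777
scene {'fx': 452.1568963513065, 'fy': 452.1568963513065, 'cx': 319.660219987513, 'cy': 232.71581544674697, 'R': array([[ 0.5057326 ,  0.86251897, -0.01719217],
       [ 0.45600607, -0.28418706, -0.84338377],
       [-0.73232029,  0.41868693, -0.53703655]]), 't': array([-0.32301939, -0.05996178,  1.37884816])}
side {'fx': 519.948517840612, 'fy': 519.948517840612, 'cx': 317.56006570340793, 'cy': 244.18893862797682, 'R': array([[ 0.99271361, -0.12041218,  0.00453865],
       [-0.09035907, -0.76880869, -0.63306274],
       [ 0.07971782,  0.62803989, -0.77408718]]), 't': array([-0.51053053,  0.2055248 ,  1.07291829])}
wrist {'fx': 368.50231609433297, 'fy': 368.50231609433297, 'cx': 317.04243408894007, 'cy': 243.04818353619402, 'R': array([[ 0.3069962 ,  0.95170899, -0.00182361],
       [ 0.91851213, -0.295785  ,  0.26238654],
       [ 0.24917624, -0.08222668, -0.96496113]]), 't': array([-0.64862512, -0.03250117,  0.38972986])}
```

View pics/scene0.png

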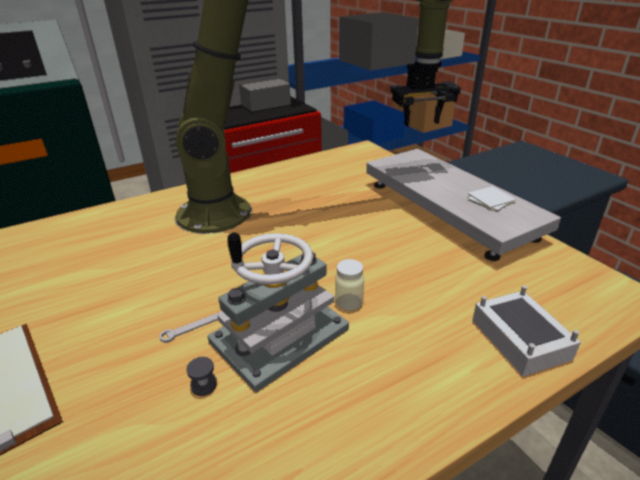

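View pics/side0.png

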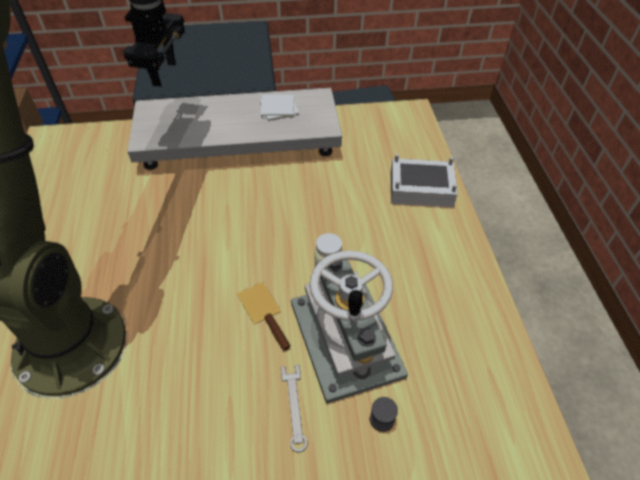

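View pics/wrist0.png

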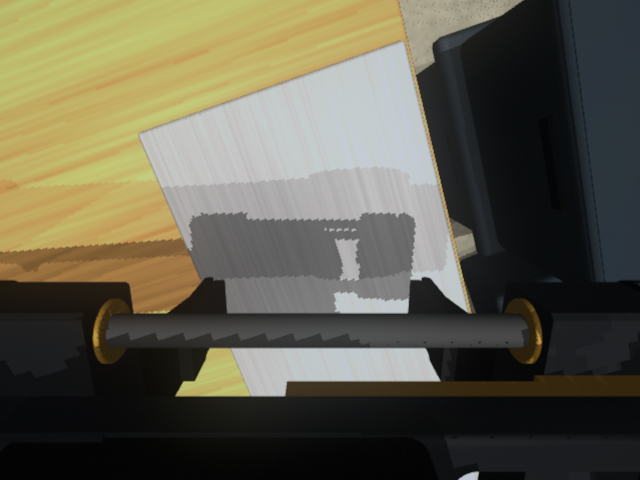

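Run:
```python
import cv2,numpy as np
a=cv2.imread("pics/scene0.png")[215:345,190:380]; b=cv2.imread("pics/side0.png")[230:400,270:420]
a=cv2.resize(a,None,fx=3,fy=3,interpolation=cv2.INTER_CUBIC);b=cv2.resize(b,None,fx=3,fy=3,interpolation=cv2.INTER_CUBIC)
cv2.imwrite("pics/a1.png",a);cv2.imwrite("pics/b1.png",b)
```

```text
(no output)
```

View pics/a1.png

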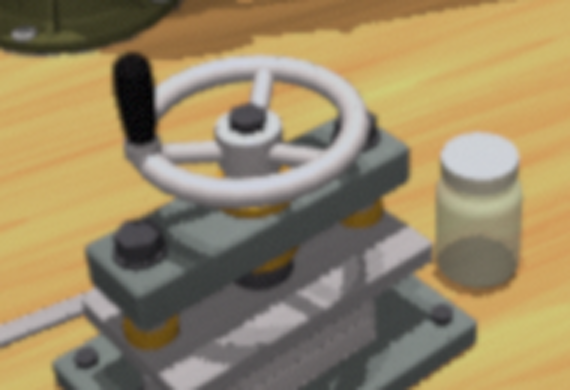

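View pics/b1.png

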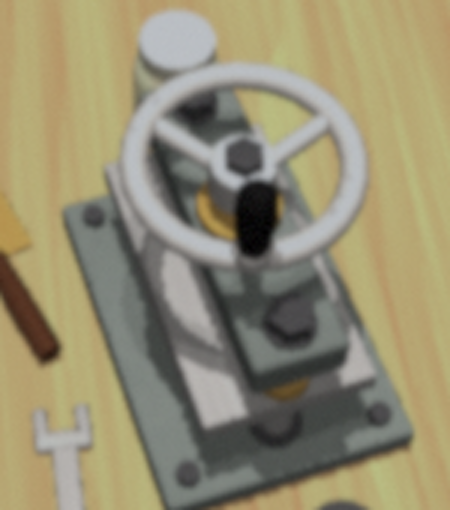

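```bash
cat > h.py <<'E'
import numpy as np,cv2
from cell import get_calibration
def ray(c,u,v):
    d=np.array([(u-c['cx'])/c['fx'],(v-c['cy'])/c['fy'],1.]); 
    return -c['R'].T@c['t'], c['R'].T@d
def plane(c,u,v,z):
    o,d=ray(c,u,v); return o+d*(z-o[2])/d[2]
def tri(c1,p1,c2,p2):
    o1,d1=ray(c1,*p1);o2,d2=ray(c2,*p2);d1/=np.linalg.norm(d1);d2/=np.linalg.norm(d2)
    s=np.linalg.lstsq(np.c_[d1,-d2],o2-o1,rcond=None)[0]
    a,b=o1+s[0]*d1,o2+s[1]*d2; return (a+b)/2,np.linalg.norm(a-b)
def proj(c,X):
    p=c['R']@np.asarray(X)+c['t']; return p[0]/p[2]*c['fx']+c['cx'],p[1]/p[2]*c['fy']+c['cy']
E
python3 - <<'E'
from h import *
cs,cd=get_calibration("scene"),get_calibration("side")
S=cv2.imread("pics/scene0.png");D=cv2.imread("pics/side0.png")
for n,im,c,(x0,y0,x1,y1),hb in [("scene",S,cs,(226,228,320,288),(224,230,247,266)),("side",D,cd,(305,248,398,322),(345,288,366,318))]:
    hsv=cv2.cvtColor(im,cv2.COLOR_BGR2HSV)
    m=((hsv[...,1]<60)&(hsv[...,2]>130)).astype(np.uint8)
    mm=np.zeros_like(m);mm[y0:y1,x0:x1]=m[y0:y1,x0:x1]
    cv2.imwrite(f"pics/m_{n}.png",cv2.resize(mm[y0-10:y1+10,x0-10:x1+10]*255,None,fx=4,fy=4))
    k=(im.max(2)<45).astype(np.uint8);kk=np.zeros_like(k);kk[hb[1]:hb[3],hb[0]:hb[2]]=k[hb[1]:hb[3],hb[0]:hb[2]]
    nb,l,st,ce=cv2.connectedComponentsWithStats(kk); i=1+np.argmax(st[1:,4]); print(n,"handle",st[i],ce[i])
    ys,xs=np.nonzero(l==i)
    for t in (ys.min()+1,ys.min()+4,ys.max()-4,ys.max()-1): print(t,xs[ys==t].min(),xs[ys==t].max())
print(tri(cs,(272.7,254.3),cd,(351,282.3)))
print(tri(cs,(233.7,233.7),cd,(356,292)),tri(cs,(237.3,262.7),cd,(354.7,313.3)))
E
```

```text
scene handle [229 234  13  29 292] [234.89726027 247.54452055]
235 230 237
238 229 239
258 232 240
261 233 240
side handle [348 291  14  24 266] [354.81203008 302.13533835]
292 352 360
295 349 361
310 350 359
313 351 357
(array([ 0.56637494, -0.05464721,  0.2052796 ]), np.float64(0.002801175716847824))
(array([ 0.56049586, -0.11967962,  0.26979467]), np.float64(0.0011335205703621612)) (array([ 0.56160469, -0.12146493,  0.20920949]), np.float64(0.002387268548622353))
```

```bash
python3 -c "
import cv2,numpy as np
a=cv2.imread('pics/m_scene.png');b=cv2.imread('pics/m_side.png')
h=max(a.shape[0],b.shape[0]);c=np.zeros((h,a.shape[1]+b.shape[1]+10,3),np.uint8);c[:a.shape[0],:a.shape[1]]=a;c[:b.shape[0],a.shape[1]+10:]=b;cv2.imwrite('pics/m2.png',cv2.resize(c,None,fx=.8,fy=.8));print(c.shape)"
```

```text
(376, 918, 3)
```

View pics/m2.png

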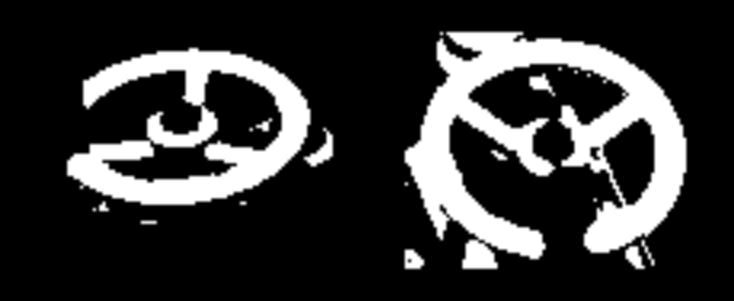

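Run:
```python
from h import *
from scipy.optimize import least_squares
cs,cd=get_calibration("scene"),get_calibration("side")
for n,c,off in [("scene",cs,(216,218)),("side",cd,(295,238))]:
    im=cv2.imread(f"pics/{n}0.png");hsv=cv2.cvtColor(im,cv2.COLOR_BGR2HSV)
    m=((hsv[...,1]<60)&(hsv[...,2]>130)).astype(np.uint8)
    C0=np.array([.5655,-.0545]); P=[]
    # scan outward along world circle angles at plane z, mid of rim ring (between 50 and 80mm)
    for z in (.201,.205):
      C=C0.copy()
      for it in range(4):
        P=[]
        for a in np.arange(0,360,4):
            rr=np.arange(.054,.086,.0005);d=np.array([np.cos(np.radians(a)),np.sin(np.radians(a))])
            v=[]
            for r in rr:
                u=proj(c,[*(C+r*d),z]); v.append(m[int(round(u[1])),int(round(u[0]))])
            v=np.array(v)
            on=rr[v>0]
            if len(on)>10 and len(on)<48 and v[0]==0 and v[-1]==0 and np.abs(np.diff(v.astype(int))).sum()==2: P.append(C+on.mean()*d)
        P=np.array(P)
        s=least_squares(lambda x:np.hypot(*(P-x[:2]).T)-x[2],[*C,.066],loss='soft_l1',f_scale=.001)
        C=s.x[:2]
      print(n,z,len(P),s.x,np.sqrt(np.mean(s.fun**2)))
for p in [(.566,-.12,.2115),(.566,-.12,.24)]: pass
# handle centroid
print(tri(cs,(234.9,247.5),cd,(354.8,302.1)))
```

```text
scene 0.201 52 [ 0.56274256 -0.0528252   0.065843  ] 0.0010917269349492947
scene 0.205 48 [ 0.56807222 -0.05498046  0.06537327] 0.001144564518437492
side 0.201 47 [ 0.56617504 -0.05412598  0.06623251] 0.0007971176921353015
side 0.205 48 [ 0.56556588 -0.05690966  0.06588245] 0.000833381492184195
(array([ 0.56011698, -0.12074988,  0.24154901]), np.float64(0.0007509089066830229))
```

Call:
carry_out([
  [-2.5, 5, -2],
  [-5, 10, -4],
  [-7.5, 15, -6],
  [-10, 20, -8],
  [-12.5, 25, -10],
], turn=[0.18, 0.36, 0.54, 0.72, 0.9], gripper=[0, 0, 0, 0, 0], squeeze=20)

```text
time_s: 0.78
tool_pos: [0.4004, 0.4211, 0.3311]
tool_rot: [-180.0, 0.0, 20.2]
force: [0.8, 0.0, 0.1]
grip_width: 0.045
```

Call:
carry_out([
  [-0.9, 6, 0],
  [-1.8, 12, 0],
  [-2.7, 18, 0],
  [-3.6, 24, 0],
  [-4.5, 30, 0],
], turn=[0.1, 0.2, 0.3, 0.355, 0.355], gripper=[0, 0, 0, 0, 0])

```text
time_s: 1.4
tool_pos: [0.4624, 0.1238, 0.3305]
tool_rot: [-180.0, -0.0, 0.2]
force: [0.4, 0.3, -0.1]
grip_width: 0.0017
```

Call:
carry_out([
  [1, 5, 0],
  [2, 10, 0],
  [3, 15, 0],
  [4, 20, 0],
  [4.8, 24.3, 0],
], turn=[0.003, 0.003, 0.003, 0.003, 0.003], gripper=[0, 0, 0, 0, 0])

```text
time_s: 2.02
tool_pos: [0.511, -0.1191, 0.3305]
tool_rot: [-180.0, -0.0, -0.1]
force: [0.0, 0.3, 0.1]
grip_width: 0.0002
```

Run:
```python
from h import *
from cell import telemetry, read_camera
im=[read_camera(n)[:,:,::-1] for n in ("scene","side","wrist")]
a=cv2.resize(im[0][140:340,150:400],None,fx=1.6,fy=1.6);b=cv2.resize(im[1][170:370,240:490],None,fx=1.6,fy=1.6)
cv2.imwrite("pics/ap.png",np.hstack([a,b]));cv2.imwrite("pics/w1.png",im[2])
print(telemetry.get_obs()['tool_pos'])
```

```text
[ 0.51066227 -0.11986289  0.33041084]
```

View pics/ap.png

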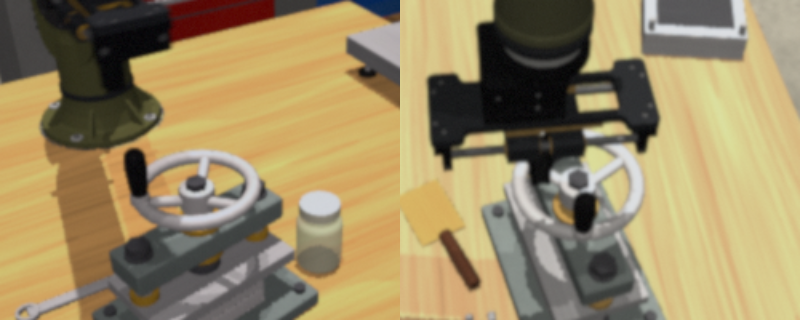

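View pics/w1.png

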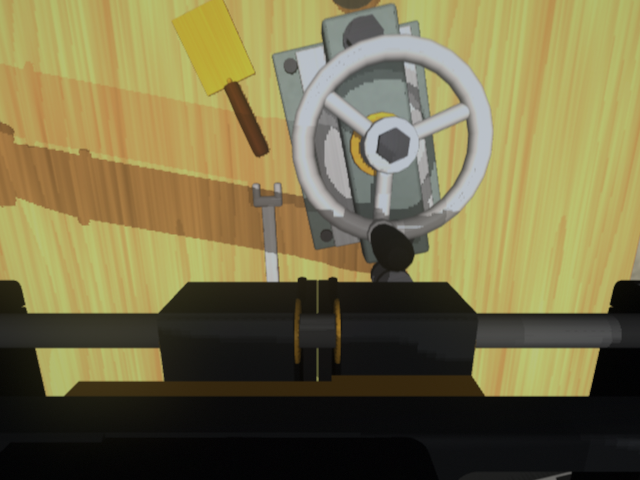

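```bash
cat > traj.py <<'E'
from h import *
C=np.array([.5658,-.0548]); HX,HY,r=.015,.0095,.012
def pusher(phi,R=.066):
    H=C+R*np.array([np.cos(phi),np.sin(phi)]); t=np.array([-np.sin(phi),np.cos(phi)])
    ds=np.arange(.015,.05,.00005)
    for d in ds:
        q=abs(d*t)-[HX,HY]
        if np.hypot(*np.maximum(q,0))+min(q.max(),0)>=r: return H-d*t
E
python3 - <<'E'
from traj import *
c=get_calibration("wrist")
print(plane(c,391,146,.214),plane(c,393,244,.2725))
for k,a in enumerate(range(0,368,8)):
    p=pusher(np.radians(-94.6+a)); print(a,(p*1000).round(1))
E
```

```text
[ 0.56348689 -0.05128592  0.214     ] [ 0.55604043 -0.10722702  0.2725    ]
0 [ 533.5 -118.4]
8 [ 542.7 -122.3]
16 [ 551.8 -124.9]
24 [ 560.7 -126.6]
32 [ 569.9 -127. ]
40 [ 579.8 -125.8]
48 [ 590.1 -122.6]
56 [ 600.3 -117.3]
64 [ 609.9 -109.9]
72 [ 617.8 -101.7]
80 [624.1 -93. ]
88 [628.9 -83.9]
96 [632.3 -74.7]
104 [634.5 -65.5]
112 [635.5 -56.6]
120 [635.7 -48. ]
128 [635.1 -40. ]
136 [633.8 -32.2]
144 [631.  -23.8]
152 [626.5 -15.3]
160 [620.  -7.]
168 [6.117e+02 4.000e-01]
176 [602.7   6.4]
184 [593.5  10.9]
192 [584.3  14.2]
200 [575.3  16.3]
208 [566.4  17.4]
216 [556.8  17. ]
224 [546.7  14.9]
232 [536.3  10.7]
240 [526.3   4.2]
248 [517.6  -3.7]
256 [510.5 -12.2]
264 [505.  -21.1]
272 [500.8 -30.3]
280 [498.1 -39.5]
288 [496.5 -48.5]
296 [495.9 -57.4]
304 [496.2 -65.7]
312 [497.  -73.4]
320 [499.  -81.6]
328 [502.6 -90.1]
336 [508.1 -98.5]
344 [ 515.6 -106.4]
352 [ 524.4 -113.2]
360 [ 533.5 -118.4]
```

Call:
carry_out([
  [0, 0, 4],
  [0, 0, 7],
  [0, 0, 9.2],
  [0, 0, 9.2],
], turn=[0, 0, 0, 0], gripper=[0, 0, 0, 0])

```text
time_s: 2.68
tool_pos: [0.51, -0.1151, 0.2369]
tool_rot: [-180.0, 0.2, 0.1]
force: [0.6, -0.0, 1.1]
grip_width: 0.0003
```

Run:
```python
from h import *
from cell import telemetry, read_camera
im=[read_camera(n)[:,:,::-1] for n in ("scene","side")]
a=cv2.resize(im[0][200:330,170:330],None,fx=2.5,fy=2.5);b=cv2.resize(im[1][220:350,270:430],None,fx=2.5,fy=2.5)
cv2.imwrite("pics/ap2.png",np.hstack([a,b]))
print(telemetry.get_obs()['tool_pos'],telemetry.get_obs()['force'])
```

```text
[ 0.51150707 -0.11603997  0.23916902] [0.28150575 0.03154393 0.33096557]
```

View pics/ap2.png

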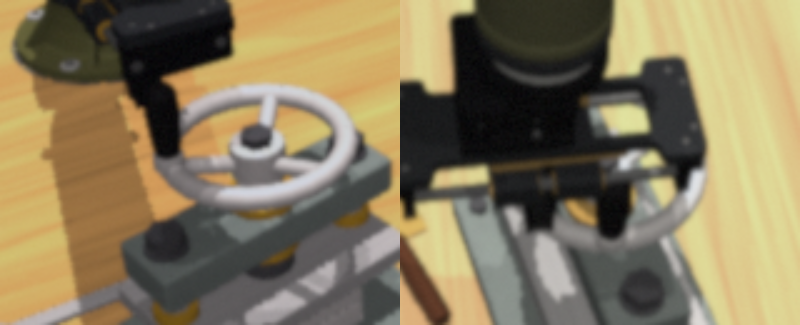

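Call:
carry_out([
  [1.0, 0.05, 0],
  [1.8, 0.1, 0],
  [2.4, 0.2, 0],
  [2.9, 0.35, 0],
  [3.4, 0.55, 0],
], turn=[0, 0, 0, 0, 0], gripper=[0, 0, 0, 0, 0])

```text
time_s: 3.4
tool_pos: [0.545, -0.1228, 0.2387]
tool_rot: [-180.0, 0.1, -0.0]
force: [-3.6, 1.1, 2.6]
grip_width: 0.0005
```

```bash
cat > look.py <<'E'
import sys
from h import *
from cell import telemetry, read_camera
im=[read_camera(n)[:,:,::-1] for n in ("scene","side")]
a=cv2.resize(im[0][200:330,170:330],None,fx=2.5,fy=2.5);b=cv2.resize(im[1][220:350,270:430],None,fx=2.5,fy=2.5)
cv2.imwrite(f"pics/{sys.argv[1]}.png",np.hstack([a,b]))
o=telemetry.get_obs();print(o['time_s'],o['tool_pos'],o['force'],o['tool_rot'])
E
python3 look.py p1
```

```text
3.5 [ 0.5456036  -0.12304441  0.23859055] [-1.51457913 -0.67841894  2.18229884] [ 1.79965419e+02 -2.06363388e-02 -3.72968184e-02]
```

View pics/p1.png

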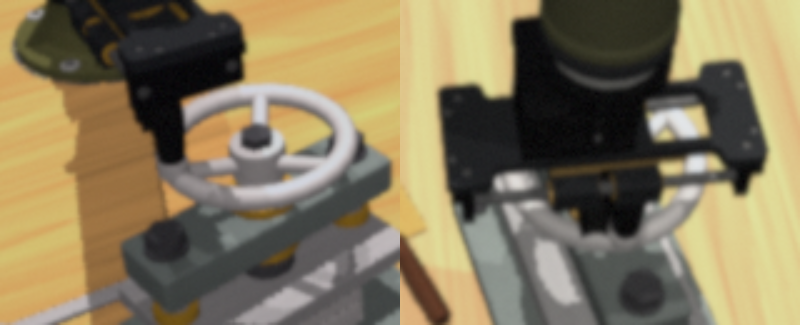

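Call:
carry_out([
  [0.7, 0.2, 0],
  [1.6, 0.35, 0],
  [2.5, 0.4, 0],
  [3.5, 0.3, -0.05],
  [4.5, 0, -0.05],
], turn=[0, 0, 0, 0, 0], gripper=[0, 0, 0, 0, 0])

```text
time_s: 4.12
tool_pos: [0.5907, -0.1236, 0.2386]
tool_rot: [179.9, 0.0, -0.1]
force: [-3.4, -2.2, 1.0]
grip_width: 0.0003
```

```bash
python3 look.py p2
```

```text
4.225 [ 0.59179232 -0.1222886   0.23864984] [ 0.06288648 -1.04218499 -0.06273106] [ 1.79923999e+02 -7.36489139e-02  3.12478335e-02]
```

View pics/p2.png

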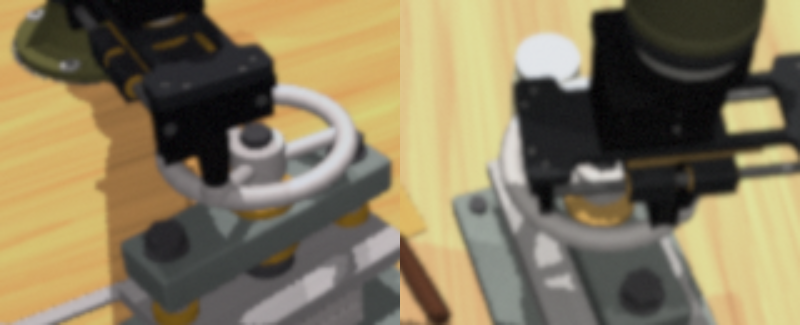

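Call:
carry_out([
  [1.0, -0.55, 0],
  [1.95, -1.3, 0],
  [2.75, -2.1, -0.05],
  [3.4, -3.0, -0.05],
  [3.85, -3.9, -0.05],
], turn=[0, 0, 0, 0, 0], gripper=[0, 0, 0, 0, 0])

```text
time_s: 4.85
tool_pos: [0.6293, -0.0827, 0.2394]
tool_rot: [180.0, -0.0, 0.0]
force: [1.3, -4.4, -3.8]
grip_width: 0.0005
```

```bash
python3 look.py p3
```

```text
4.95 [ 0.62979032 -0.08067522  0.23951177] [ 0.04978705 -0.91064803 -1.18727091] [-1.79903209e+02 -6.46208646e-02  1.76688627e-01]
```

View pics/p3.png

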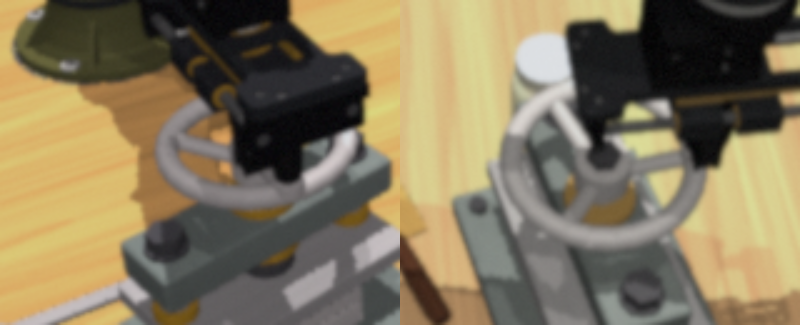

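Call:
carry_out([
  [0.3, -0.85, 0],
  [0.55, -1.75, 0],
  [0.65, -2.65, -0.05],
  [0.65, -3.5, -0.05],
  [0.6, -4.3, -0.05],
], turn=[0, 0, 0, 0, 0], gripper=[0, 0, 0, 0, 0])

```text
time_s: 5.58
tool_pos: [0.6348, -0.04, 0.2403]
tool_rot: [180.0, -0.0, 0.0]
force: [1.2, -4.1, -1.2]
grip_width: 0.0003
```

```bash
python3 look.py p4
```

```text
5.675 [ 0.63509263 -0.03819     0.24032803] [ 0.34830453 -0.70539242  0.29253887] [-1.79886761e+02 -5.75850265e-02  1.27897908e-01]
```

View pics/p4.png

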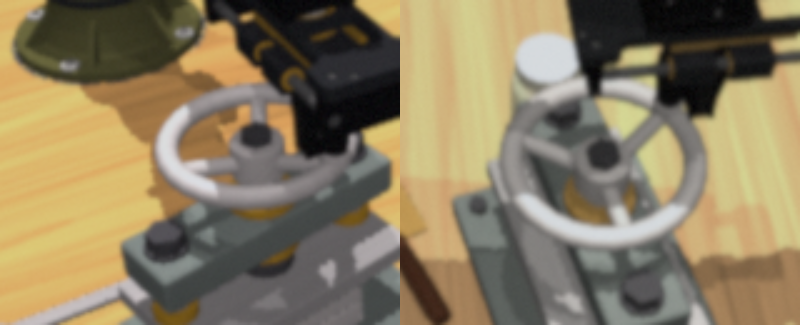

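Call:
carry_out([
  [-0.1, -0.8, 0],
  [-0.4, -1.65, 0],
  [-0.85, -2.5, -0.05],
  [-1.5, -3.35, -0.05],
  [-2.3, -4.1, -0.05],
], turn=[0, 0, 0, 0, 0], gripper=[0, 0, 0, 0, 0])

```text
time_s: 6.3
tool_pos: [0.6117, 0.0024, 0.2409]
tool_rot: [-179.9, -0.1, 0.1]
force: [5.2, -1.5, -0.7]
grip_width: 0.0003
```

```bash
python3 look.py p5
```

```text
6.4 [0.61061743 0.00296449 0.24092668] [0.267797   0.14361126 0.44852086] [-1.79856112e+02  4.98693372e-02  1.57086744e-01]
```

View pics/p5.png

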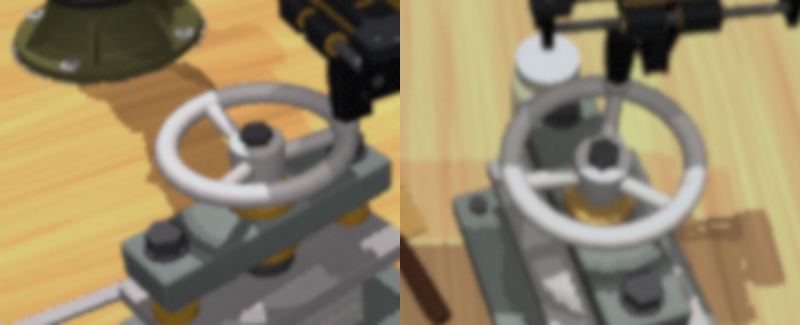

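Call:
carry_out([
  [-0.9, -0.5, 0],
  [-1.8, -0.95, 0],
  [-2.7, -1.25, -0.05],
  [-3.6, -1.5, -0.05],
  [-4.5, -1.6, -0.05],
], turn=[0, 0, 0, 0, 0], gripper=[0, 0, 0, 0, 0])

```text
time_s: 7.02
tool_pos: [0.5663, 0.0166, 0.2414]
tool_rot: [-180.0, -0.0, 0.0]
force: [3.8, -0.4, 2.9]
grip_width: 0.0004
```

```bash
python3 look.py p6
```

```text
7.125 [0.56526125 0.01672817 0.24119093] [1.0295046  0.06276088 1.49673776] [-1.79936248e+02  8.54733288e-02  2.00097299e-02]
```

View pics/p6.png

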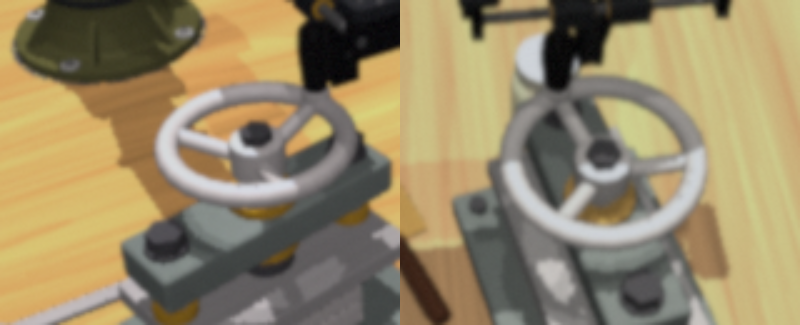

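Call:
carry_out([
  [-1.0, 0, 0],
  [-2.0, 0.2, 0],
  [-3.0, 0.6, -0.05],
  [-4.0, 1.3, -0.05],
  [-4.9, 2.05, -0.05],
], turn=[0, 0, 0, 0, 0], gripper=[0, 0, 0, 0, 0])

```text
time_s: 7.75
tool_pos: [0.516, -0.0038, 0.241]
tool_rot: [-179.9, 0.1, 0.0]
force: [1.1, 4.0, -1.0]
grip_width: 0.0004
```

```bash
python3 look.py p7
```

```text
7.85 [ 0.51581859 -0.0056254   0.24116327] [-0.01756839  1.0324323  -0.66048393] [-1.79999481e+02  1.36326662e-01 -9.41897169e-02]
```

View pics/p7.png

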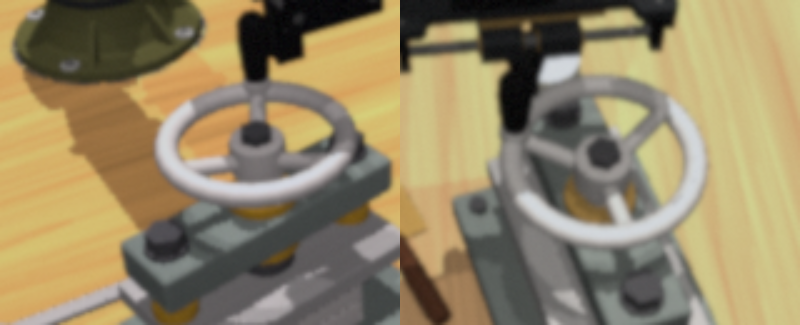

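Call:
carry_out([
  [-0.6, 0.8, 0],
  [-1.15, 1.65, 0],
  [-1.6, 2.6, -0.05],
  [-1.85, 3.5, -0.05],
  [-2.0, 4.4, -0.05],
], turn=[0, 0, 0, 0, 0], gripper=[0, 0, 0, 0, 0])

```text
time_s: 8.48
tool_pos: [0.4976, -0.0485, 0.2419]
tool_rot: [-180.0, -0.0, 0.0]
force: [1.0, 4.0, -2.8]
grip_width: 0.0002
```

```bash
python3 look.py p8
```

```text
8.575 [ 0.4973386  -0.05020419  0.2421705 ] [-0.01170695 -0.07622805  0.07321153] [ 1.79913533e+02  1.84814445e-02 -1.30139125e-01]
```

View pics/p8.png

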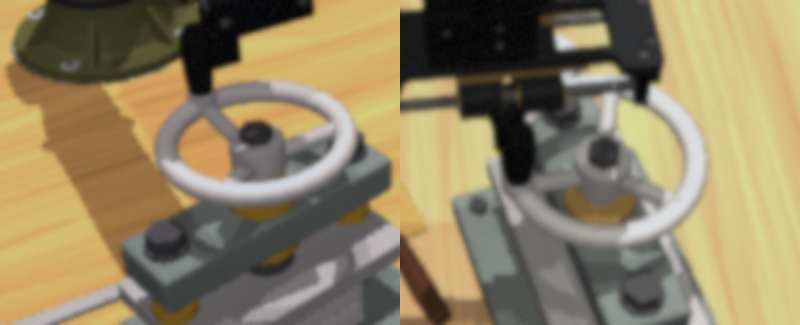

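Call:
carry_out([
  [-0.1, 0.75, 0],
  [-0.1, 1.55, 0],
  [0, 2.35, 0],
  [0.2, 3.15, -0.05],
  [0.55, 3.9, -0.05],
], turn=[0, 0, 0, 0, 0], gripper=[0, 0, 0, 0, 0])

```text
time_s: 9.2
tool_pos: [0.5024, -0.0882, 0.2423]
tool_rot: [180.0, 0.1, -0.0]
force: [-2.9, 2.7, 0.5]
grip_width: 0.0003
```

```bash
python3 look.py p9
```

```text
9.3 [ 0.50301469 -0.08931874  0.24242112] [-1.58654627  0.63425174  0.14514521] [ 1.79878943e+02  3.58576677e-02 -1.49541476e-01]
```

View pics/p9.png

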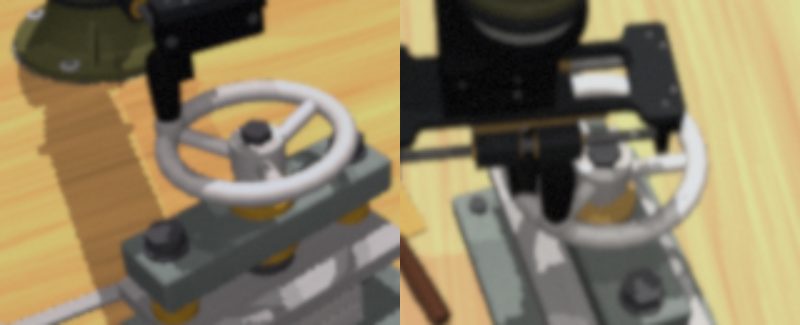

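Call:
carry_out([
  [0.55, 0.9, 0],
  [1.3, 1.65, 0],
  [1.75, 2.05, 0],
  [2.15, 2.35, 0],
], turn=[0, 0, 0, 0], gripper=[0, 0, 0, 0])

```text
time_s: 9.8
tool_pos: [0.5248, -0.1113, 0.2424]
tool_rot: [180.0, 0.0, -0.0]
force: [-4.9, 1.3, -0.2]
grip_width: 0.0001
```

Call:
carry_out([
  [-0.8, -0.3, 0],
  [-1.6, -0.4, 0],
  [-1.6, -0.4, 0],
], turn=[0, 0, 0], gripper=[0, 0, 0])

```text
time_s: 10.18
tool_pos: [0.5085, -0.1061, 0.2431]
tool_rot: [-179.9, -0.1, 0.0]
force: [-0.4, -0.1, -0.0]
grip_width: 0.0003
```

```bash
python3 look.py p10
```

```text
10.275 [ 0.5088991  -0.10621844  0.2429988 ] [ 0.27222439 -0.22221075  0.01261409] [-1.79957837e+02 -9.35863813e-02  3.74914536e-02]
```

View pics/p10.png

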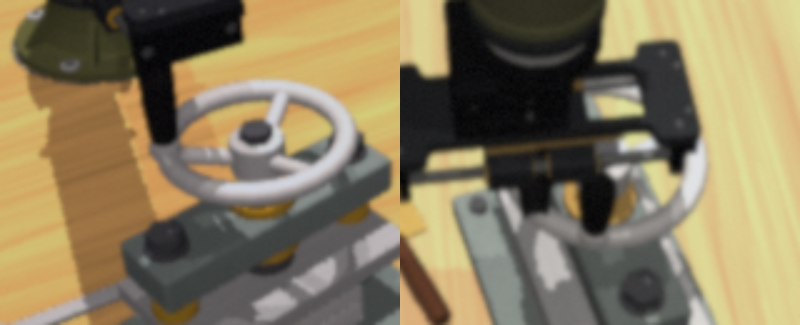

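Run:
```python
from h import *
from cell import read_camera
im=read_camera("side")[:,:,::-1]; k=im.max(2)<45
i0=cv2.imread("pics/side0.png").max(2)<45
for y in range(296,317,2): print(y,np.nonzero(k[y,325:375])[0]+325,"|",np.nonzero(i0[y,345:368])[0][[0,-1]]+345 if i0[y,345:368].any() else '')
```

```text
296 [325 326 327 328 329 343 344 345 346 347 348 349 350 351 352 353 354 355] | [349 361]
298 [325 326 327 328 329 343 344 345 346 347 348 349 350 351 352 353 354 355] | [349 361]
300 [325 326 327 328 329 343 344 345 346 347 348 349 350 351 352 353 354] | [348 361]
302 [325 326 327 328 343 344 345 346 347 348 349 350 351 352 353 354] | [349 361]
304 [325 327 343 344 345 346 347 348 349 350 351 352 353] | [349 361]
306 [343 344 345 346 347 348 349 350 351 352 353] | [349 360]
308 [343 344 345 346 347 348 349 350 351 352] | [349 359]
310 [344 345 346 347 348 349 350 351] | [350 359]
312 [345 346 347 348 349 350] | [350 358]
314 [] | [351 357]
316 [] |
```

Call:
carry_out([
  [0.8, 0.5, 0],
  [1.5, 0.8, 0],
  [2.0, 1.0, 0],
  [2.5, 1.1, 0],
  [2.5, 1.1, 0],
], turn=[0, 0, 0, 0, 0], gripper=[0, 0, 0, 0, 0])

```text
time_s: 10.95
tool_pos: [0.534, -0.1179, 0.2425]
tool_rot: [180.0, -0.0, -0.0]
force: [-2.0, -0.1, 0.7]
grip_width: 0.0008
```

Call:
carry_out([
  [-1.0, 0, 0],
  [-2.0, 0, 0],
  [-2.2, 0, -3],
  [-2.2, 0, -8],
  [-2.2, 0, -12],
], turn=[0, 0, 0, 0, 0], gripper=[0, 0, 0, 0, 0])

```text
time_s: 11.58
tool_pos: [0.5111, -0.1176, 0.3645]
tool_rot: [-179.9, -0.1, 0.0]
force: [-0.3, 0.9, -0.4]
grip_width: 0.0005
```

Call:
carry_out([
  [0, -5, -2],
  [0, -10, -2],
  [0, -16, -2],
  [0, -22, -2],
  [0, -22, -2],
], turn=[0, 0, 0, 0, 0], gripper=[0, 0, 0, 0, 0])

```text
time_s: 12.2
tool_pos: [0.5101, 0.1089, 0.3819]
tool_rot: [-179.9, 0.0, 0.6]
force: [0.0, -1.8, -0.4]
grip_width: 0.0004
```

```bash
python3 look.py p11
python3 - <<'E'
from h import *
from cell import read_camera
cs,cd=get_calibration("scene"),get_calibration("side");out=[]
for n,hb in [("scene",(224,226,247,266)),("side",(345,284,366,318))]:
    im=read_camera(n)[:,:,::-1];cv2.imwrite(f"pics/{n}_end.png",im);r=[]
    for I in (cv2.imread(f"pics/{n}0.png"),im):
        kk=np.zeros(I.shape[:2],np.uint8);kk[hb[1]:hb[3],hb[0]:hb[2]]=(I.max(2)<45)[hb[1]:hb[3],hb[0]:hb[2]]
        nb,l,st,ce=cv2.connectedComponentsWithStats(kk);i=1+np.argmax(st[1:,4]);print(n,st[i],ce[i]);r.append(ce[i])
    out.append(r)
a=tri(cs,out[0][0],cd,out[1][0]);b=tri(cs,out[0][1],cd,out[1][1]);print(a,b,(b[0]-a[0])*1000)
E
```

```text
12.3 [0.51113104 0.10269372 0.3825869 ] [ 0.41403687 -1.18610958 -0.01319056] [ 1.79979914e+02 -2.26823406e-02  9.85178223e-02]
scene [229 234  13  29 292] [234.89726027 247.54452055]
scene [228 231  13  30 299] [234.27759197 245.04347826]
side [348 291  14  24 266] [354.81203008 302.13533835]
side [348 290  13  24 261] [353.85057471 300.96168582]
(array([ 0.56013759, -0.12077267,  0.24147482]), np.float64(0.0007518219986460662)) (array([ 0.55826942, -0.12077059,  0.24555251]), np.float64(0.0010031662006034783)) [-1.86816912e+00  2.08397205e-03  4.07769020e+00]
```

View pics/side_end.png

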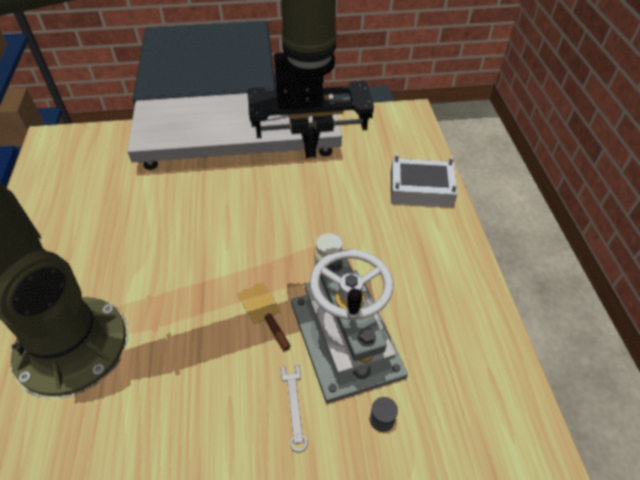

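View pics/scene_end.png

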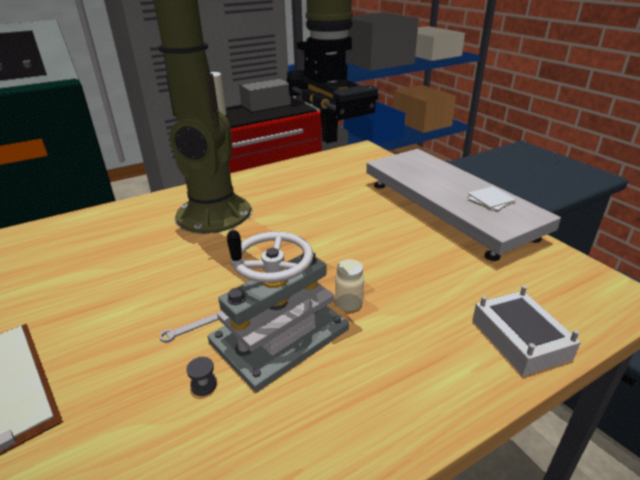

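The final pictures show the handle 1.9 mm short of its start and 4.1 mm higher. The jar, plug, wrench and scraper look unmoved, and the hand is clear at about (0.51, 0.10, 0.38). I'm handing the job in.

```bash
python3 -c "
from cell import sign_off
print(sign_off())"
```

```text
the job is handed in; nothing more can be done
None
```

I turned the hand wheel one full turn anticlockwise with the outside of the shut fingers. The first pass stopped about 9° short, so I backed off, measured and pushed once more. I then lifted the hand clear, handing in at about 12.4 s.

- **Handle position:** the last two-view check put it 1.9 mm from where it started, against a limit of 17 mm. It stands 4.1 mm higher, which agrees with one turn of the screw. I inferred the pressing plate's rise from this and did not measure it directly.
- **Forces:** the wrist readings at the ends of the moves stayed at about 6 N or less. They were about 3.5 to 5.5 N sideways while pushing.
- **Loose things:** the jar, plug, wrench and scraper look unmoved in the before and after pictures. I judged these by eye and did not measure them.
- **Disagreements:** a rough wrist-camera cast put the wheel's nut 3 to 4 mm from the two-view position, so I used the two-view values. Measured tool positions were off by 1 to 4 mm around the ends of moves, so I corrected from the readings as I went.

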